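# Wedge the rocking tool chest

## Robot

A 7-joint arm with a two-finger parallel gripper is mounted at the origin on the work surface. World frame = base frame: x ahead of the robot, y to its left, z up, the work surface at z = 0. Lengths are in mm, angles in rad, forces in N, time in s.
With the tool pointing down it reaches from about 425 to 950 mm from the base axis. Payload 16.7 kg.
Tool frame: the origin (TCP) lies midway between the tips of the shut fingers; the grasp point (between the pads) lies 19 mm behind it; z points along the fingers, y is the direction in which the jaws open and shut (so a half turn about z gives the same grasp; the last joint's range is limited). The gripper opens to 94 mm and grips with 3 to 60 N. Pads are 16 mm wide; open, the fingers measure 119 mm over their backs; the gripper's body (75 mm by 177 mm) begins 78 mm behind the grasp point.
Start: joints at [1.113, 0.426, 0.074, 1.606, -0.034, 1.111, -0.067], TCP at [204.469, -643.247, 205.467] pointing down, gripper open.
Joint ranges: [-2.85, 2.85], [-0.5, 2.14], [-1.23, 1.37], [0.21, 2.46], [-1.02, 4.16], [0.16, 2.05], [-2.73, 2.73]. Speed limits (rad/s): [1.89, 1.89, 2.39, 2.39, 3.01, 3.01, 3.01].

## Interface

Orientations are given as a unit quaternion [x, y, z, w].
In Python, from rig import env gives the robot as it stands.
- The arm moves only by the shell command python3 -m jog 'ROWS' [OPENING]. ROWS is JSON, a list that holds one entry, the list of rows, each a list of 4 numbers: the shift along the world's x, y, z as a fraction of full scale, then the turn about the world's z as a fraction of full scale. In form: [[[x, y, z, roll], ...]]. A call has 1 to 20 rows; each row shifts and turns the commanded pose from where the row before left it; what a row does not reach is not made up. Full scale, the value 1, is 100 cm for a shift and pi rad for a turn. A row lasts 1/12 s, in which the tool goes at most 41.7 mm and 7.16 degrees, less where a joint would pass 70% of its speed; a pose out of reach is approached as far as the arm can. A call with a number of a shift or a turn outside -1 to 1 is refused whole. A call with a gripper value outside its range is refused whole. OPENING is the opening in per cent of the stroke, from 0 (shut) to 100 (fully open), set as the call begins (- or left out, the last holds). The fingers move at their own pace and stop on an object; the grip force is fixed at half the most. Time passes only in rows, so rows that do not move let the fingers close. It gives the time, the measured TCP pose, the force and the opening at its end, in the units of the state.
- env.state(): the state, without advancing time (a new reading comes with each control period).
- env.capture(name): name is "scene" or "top" or "wrist"; returns a dict with "img" (384x512x3 uint8, red, green, blue), "vfov" (degrees; the focal length in pixels is half the picture's height over the tangent of half this angle, whatever the lens; pixels are square), "cx", "cy" (the principal point, pixels), "world_to_cam" (4x4, takes a point from world to camera coordinates); the wrist camera has in their place "mount" (4x4, takes a point from camera to tool coordinates, whose origin is the TCP and whose axes are the flange's). Camera axes: x right, y up, looking along -z (the intrinsics and any distortion apply to the point x, -y, -z); pixel columns grow to the right and rows downward; lengths in mm; the calibration is good to about 2 mm. A picture is of the moment at which its call begins: read the wrist's pose just before it. There is no depth.
- env.sign_off(): hands the job in, once; it reports no verdict.
The state is a dict: "time": time; "joint_positions": joint angles; "qvel": joint speeds; "joint_efforts": joint torques, N m; "tcp_pos": TCP position; "orientation": TCP orientation; "force": force on the tool from outside, world axes, zero at the start; "torque": the same for the moment, N m; "finger_gap": finger opening in mm.
Only numpy, scipy, OpenCV 4.12 (cv2) and the standard library are available. Lean on these libraries where they do the work, as an engineer would, in place of code of your own. Each camera call takes 0.05 s, during which the arm holds its last target. There are 200 camera calls.

## Task

The small grey tool chest on the bench rocks because the foot at its far left corner, as seen from the robot, has lost its glide and is too short. Without moving the chest from its place, push the wooden wedge by its thick end, flat along the bench, under that foot until the chest stands level and no longer rocks; lift nothing and leave everything else where it lies. Prove it by pressing down firmly, with about 10 newtons, on the chest's top corner above that foot, and finish while still holding that press: the chest must stay level under it.

Things in the scene. Friction and masses are not known exactly. Their poses are not given: they have to be found in the camera images.
- chest: grey steel tool chest, 180 (x) x 240 (y) x 90 mm high with its feet, 2.7 to 3.7 kg; a push of 11 N or more along the bench may slide it. Origin at bench level under its centre, z up; drawer fronts on -x (robot side) and +x. Four square rubber feet 28 mm wide, centres 72 mm off in x, 102 mm in y. It stands level on the 12 mm round steel glides under three; the foot at +x +y (far left) has lost its glide
- short_foot (a point): point on the chest: middle of the outer (+y) side of the short foot, 12 mm above the bench. This foot ends 5.5 to 9.5 mm above the bench (differs each time). The wedge goes under from this side, along the chest's -y
- press_spot (a point): point on the chest's flat top, 90 mm above the bench, straight above the centre of the short foot: press here. Unwedged, 3 to 8 N here tips the chest until that foot lands, 5 to 10 mm down; well wedged, the top gives less than 1 mm under 10 N
- wedge: light wooden wedge flat on the bench before the short foot, nose towards it within 6 degrees and 1 cm; 130 x 50 mm, 120 g. Origin under its centre; x runs to the thin nose (+65 mm, 3 mm thick); thick end (-65 mm) 23 mm high, straight slope between. Slides with 1 to 2 N; once it takes up the foot's gap the push needed rises steeply: about 8 N is snug, 11 N or more may shift the chest
- offcut: plain flat hardwood offcut, 90 x 45 x 20 mm, not tapered; bystander, origin under its centre
- tube: short steel tube offcut standing on end, 48 mm across, 30 mm high; bystander, origin under its centre
- hammer: hammer lying at the left; bystander
- wrench: open-ended wrench lying nearer the robot; bystander
- bottle: clear water bottle, 62 mm across, 190 mm high; bystander, origin under its centre
- jar: glass jar with a steel lid, 70 mm across, 90 mm high; bystander, origin under its centre
- screwdriver: screwdriver lying beyond the chest; bystander

How it is judged:
By the outcome, as a careful person would: the job done as asked, in the order asked, and still so for the second after the job is handed in, while the arm keeps its last pose, push and grip.
It also fails if it takes over 51 s, if anything falls off the work surface, if the arm or the gripper's body presses on something with over 40 N, if the wrist force passes 120 N, or if a joint passes its speed limit or range.

## Working session

There is one attempt and no reset: what is moved stays moved. The work goes in short steps, Python scripts to look and compute and a shell command to move; the robot and the scene stay as the last step left them, time stands still between calls to the robot, and variables do not carry over. Pictures are saved under pics/ and viewed, about 8 in all and at most 12, crops included, and the job is handed in when it is done.

```bash
ls; mkdir -p pics; cat > h.py <<'E'
import numpy as np, cv2
from rig import env
def snap(name,fn):
    c=env.capture(name); cv2.imwrite('pics/'+fn,c['img'][:,:,::-1]); return c
def ray(c,u,v):
    f=c['img'].shape[0]/2/np.tan(np.radians(c['vfov'])/2)
    d=np.array([(u-c['cx'])/f,-(v-c['cy'])/f,-1])
    M=np.linalg.inv(c['world_to_cam']); return M[:3,3],M[:3,:3]@d
def onz(c,u,v,z):
    o,d=ray(c,u,v); return o+d*(z-o[2])/d[2]
def proj(c,p):
    f=c['img'].shape[0]/2/np.tan(np.radians(c['vfov'])/2)
    q=c['world_to_cam']@np.append(p,1); return c['cx']+f*q[0]/-q[2], c['cy']-f*q[1]/-q[2]
E
python3 - <<'E'
from h import *
import pickle
print(env.state())
d={}
for n in("scene","top"):
    c=snap(n,n+'0.png'); d[n]=c; print({k:v for k,v in c.items() if k!='img'})
pickle.dump(d,open('c0.pkl','wb'))
E
```

```text
pics
{'time': 0.0, 'joint_positions': array([ 1.11348285,  0.426734  ,  0.07388123,  1.60661398, -0.03405509,
        1.11079308, -0.06713003]), 'qvel': array([ 0.00150692,  0.00220161, -0.00089617, -0.00063386, -0.00036601,
       -0.00106371,  0.00038994]), 'joint_efforts': array([ 1.99548217e-04, -9.35823298e+01,  3.66767116e+00, -4.54185283e+01,
       -4.86561412e-02,  2.03124300e-02,  2.40470308e-04]), 'tcp_pos': array([ 204.31209084, -642.87373447,  204.77213334]), 'orientation': array([ 9.88184845e-01,  1.53265445e-01, -1.71379645e-04, -6.21505585e-04]), 'force': array([-0.11690068, -0.01157348,  0.6633465 ]), 'torque': array([-0.00367454,  0.00835951, -0.01112931]), 'finger_gap': 94.21995105127233}
{'vfov': 54.85441731132917, 'cx': 257.52263380483794, 'cy': 192.017857044683, 'world_to_cam': array([[-4.71976338e-01,  8.81603676e-01, -3.64619383e-03,
         2.35781340e+02],
       [-5.15975238e-01, -2.72874852e-01,  8.11978367e-01,
         2.14344991e+02],
       [ 7.14848159e-01,  3.85115922e-01,  5.83676140e-01,
        -1.70261437e+03],
       [ 0.00000000e+00,  0.00000000e+00,  0.00000000e+00,
         1.00000000e+00]])}
{'vfov': 50.46232748016239, 'cx': 257.6995070087979, 'cy': 188.5205239638239, 'world_to_cam': array([[-2.90954987e-02, -9.99558495e-01,  6.02223299e-03,
         3.35046954e+01],
       [ 9.94364719e-01, -2.83288247e-02,  1.02158130e-01,
        -5.56696653e+02],
       [-1.01942423e-01,  8.96063774e-03,  9.94749943e-01,
        -1.39217947e+03],
       [ 0.00000000e+00,  0.00000000e+00,  0.00000000e+00,
         1.00000000e+00]])}
```

View pics/top0.png

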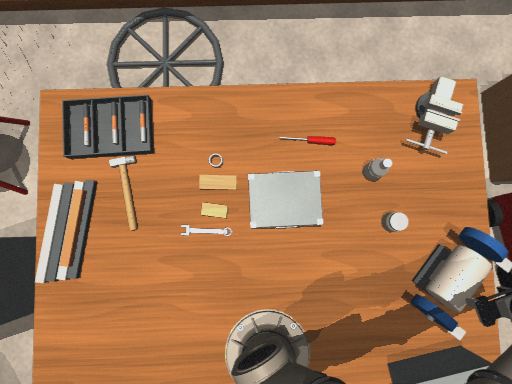

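View pics/scene0.png

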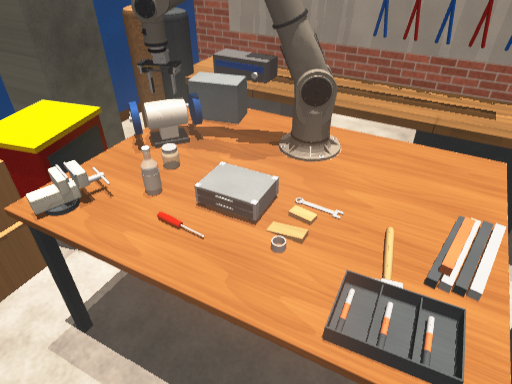

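The top view shows the chest at about (285,199). The 130 mm wedge is at (218,182) with its nose to the right, the offcut is at (213,210) and the tube at (215,160). Next I'll measure them by contours.

```bash
python3 - <<'E'
from h import *
import pickle
d=pickle.load(open('c0.pkl','rb')); c=d['top']; im=c['img'][:,:,::-1].copy()
hsv=cv2.cvtColor(im,cv2.COLOR_BGR2HSV)
for p in[(182,218),(210,213),(199,285),(150,260),(182,240)]: print(p,hsv[p])
def rects(mask,x0,x1,y0,y1,z,amin):
    m=np.zeros_like(mask); m[y0:y1,x0:x1]=mask[y0:y1,x0:x1]
    for k in cv2.findContours(m,0,1)[0]:
        if cv2.contourArea(k)>amin:
            b=cv2.boxPoints(cv2.minAreaRect(k)); w=np.array([onz(c,u,v,z)[:2] for u,v in b])
            print('z',z,'px',b.round(1).tolist(),'\n ctr',w.mean(0).round(1),'sides',np.linalg.norm(np.diff(w,axis=0),axis=1).round(1),'ang',np.degrees(np.arctan2(*(w[1]-w[0])[::-1])).round(1),np.degrees(np.arctan2(*(w[2]-w[1])[::-1])).round(1))
H,S,V=cv2.split(hsv)
wood=((V>190)&(H>14)&(S<170)&(S>60)).astype(np.uint8)*255
grey=((S<50)&(V>120)).astype(np.uint8)*255
rects(wood,190,247,170,222,15,60); rects(grey,244,330,160,240,90,1000); rects(grey,200,230,150,170,30,20)
crop=im[150:235,190:330]; cv2.imwrite('pics/crop0.png',cv2.resize(crop,None,fx=5,fy=5,interpolation=cv2.INTER_CUBIC))
E
```

```text
(182, 218) [ 18 118 226]
(210, 213) [ 26  94 227]
(199, 285) [ 55   8 200]
(150, 260) [ 13 174 190]
(182, 240) [ 13 166 197]
z 15 px [[200.3000030517578, 214.1999969482422], [202.0, 201.89999389648438], [227.0, 205.1999969482422], [225.39999389648438, 217.60000610351562]] 
 ctr [488.7 173.5] sides [43.6 88.8 43.6] ang -8.5 -99.2
z 15 px [[199.0, 175.0], [236.0, 175.0], [236.0, 188.0], [199.0, 188.0]] 
 ctr [587.7 158.2] sides [130.5  46.1 130.1] ang -91.6 178.6
z 90 px [[247.6999969482422, 172.6999969482422], [319.8999938964844, 169.60000610351562], [322.29998779296875, 225.60000610351562], [250.10000610351562, 228.6999969482422]] 
 ctr [513.6 -71.9] sides [242.2 187.1 238.8] ang -89.2 179.9
z 30 px [[209.0, 154.0], [222.0, 154.0], [222.0, 166.0], [209.0, 166.0]] 
 ctr [662.  162.4] sides [45.6 42.6 45.5] ang -91.6 178.8
```

View pics/crop0.png

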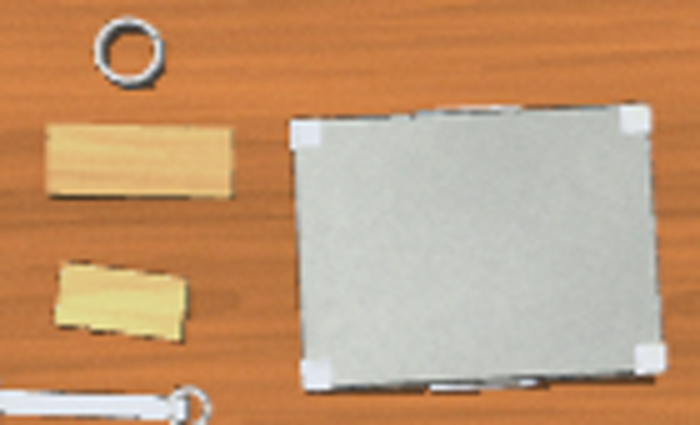

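```bash
python3 -m jog '[[[0.016,0.0375,0,0.02],[0.016,0.0375,0,0.02],[0.016,0.0375,0,0.02],[0.016,0.0375,0,0.02],[0.016,0.0375,0,0.02],[0.016,0.0375,0,0.02],[0.016,0.0375,0,0.02],[0.016,0.0375,0,0.02],[0.016,0.0375,0,0.02],[0.016,0.0375,0,0.02],[0.016,0.0375,0,0.02],[0.016,0.0375,0,0.02],[0.016,0.0375,0,0.02],[0.016,0.0375,0,0.02],[0.016,0.0375,0,0.02],[0.016,0.0375,0,0.02],[0.016,0.0375,0,0.02],[0.016,0.0375,0,0.02],[0.016,0.0375,0,0.02],[0.016,0.0375,0,0.02]]]' 22; python3 - <<'E'
from h import *
s=env.state(); print(s['joint_positions'].round(2),s['orientation'].round(3))
E
```

```text
time: 1.77
tcp_pos: [524.8, 108.6, 205.4]
orientation: [0.708, 0.706, -0.0, 0.0]
force: [0.8, -0.6, 0.7]
finger_gap: 20.6
[ 0.22  0.26 -0.63  1.89  0.17  1.05 -0.49] [ 0.708  0.706 -0.     0.   ]
```

```bash
python3 -m jog '[[[0.01,0.025,0,0],[0.01,0.025,0,0],[0.01,0.025,0,0],[0.01,0.025,0,0],[0.01,0.025,0,0],[0.01,0.025,0,0],[0,0,0,0],[0,0,0,0]]]'; python3 - <<'E'
from h import *
from scipy.spatial.transform import Rotation as R
import pickle
s=env.state(); c=env.capture('wrist'); cv2.imwrite('pics/w1.png',c['img'][:,:,::-1])
T=np.eye(4);T[:3,:3]=R.from_quat(s['orientation']).as_matrix();T[:3,3]=s['tcp_pos']
c['world_to_cam']=np.linalg.inv(T@c['mount']); pickle.dump(c,open('w1.pkl','wb'))
print(s['tcp_pos'],(T@c['mount']).round(2))
for p in[(588,223,23),(588,93,3),(586,45,12),(586,31,90)]: print(p,np.round(proj(c,p),0))
E
```

```text
time: 2.43
tcp_pos: [584.1, 258.2, 204.7]
orientation: [0.709, 0.706, -0.0, -0.001]
force: [-0.1, -0.1, 0.5]
finger_gap: 20.8
[584.06081559 258.19183314 204.69784168] [[ 1.0000e+00  0.0000e+00  0.0000e+00  5.8426e+02]
 [-0.0000e+00  9.6000e-01  2.6000e-01  3.3394e+02]
 [-0.0000e+00 -2.6000e-01  9.6000e-01  3.8427e+02]
 [ 0.0000e+00  0.0000e+00  0.0000e+00  1.0000e+00]]
(588, 223, 23) [260. 207.]
(588, 93, 3) [260. 293.]
(586, 45, 12) [259. 327.]
(586, 31, 90) [259. 382.]
```

View pics/w1.png

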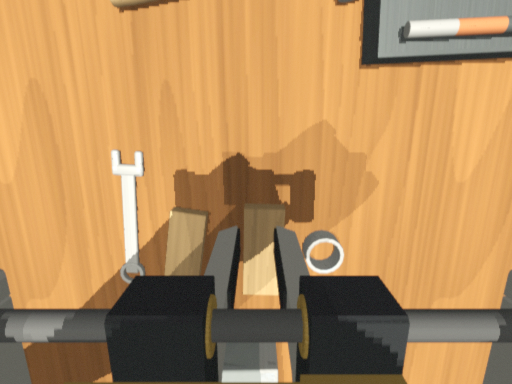

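The wrist view shows the wedge between the fingers, with its thick end at about (244–285, 205) and its nose at about (243–277, 293). The foot and chest corner are partly hidden at the bottom, around (222–278, 345–380).

```bash
python3 - <<'E'
from h import *
import pickle
c=pickle.load(open('w1.pkl','rb'))
for u,v,z in[(244,205,23),(285,205,23),(244,293,3),(277,294,3),(222,375,90),(278,375,90),(278,345,45)]: print((u,v,z),onz(c,u,v,z).round(1))
im=c['img'][185:384,190:300,::-1]; cv2.imwrite('pics/w1c.png',cv2.resize(im,None,fx=5.0,fy=3.0,interpolation=cv2.INTER_CUBIC))
# chest corners from top view: white corner patches
d=pickle.load(open('c0.pkl','rb'));t=d['top'];im=t['img']
m=((im.min(2)>215)).astype(np.uint8); n,l,st,ce=cv2.connectedComponentsWithStats(m)
for i in range(1,n):
    u,v=ce[i]
    if 240<u<330 and 160<v<240: print(st[i],ce[i].round(1),onz(t,u,v,90)[:2].round(1))
s=d['scene'];im=s['img'];
E
```

```text
(244, 205, 23) [568.5 225.3  23. ]
(285, 205, 23) [618.  225.1  23. ]
(244, 293, 3) [565.8  92.5   3. ]
(277, 294, 3) [611.4  90.8   3. ]
(222, 375, 90) [543.   40.4  90. ]
(278, 375, 90) [607.8  40.2  90. ]
(278, 345, 45) [610.7  42.9  45. ]
[314 171   6   5  27] [316.6 173. ] [ 597.9 -180.8]
[248 174   6   6  29] [250.6 176.1] [593.4  40.7]
[317 219   6   6  29] [319.6 221. ] [ 437.2 -183.7]
[250 222   6   6  31] [252.7 224.5] [432.3  37.9]
[277 227   2   1   2] [277.5 227. ] [421.5 -43.6]
```

View pics/w1c.png

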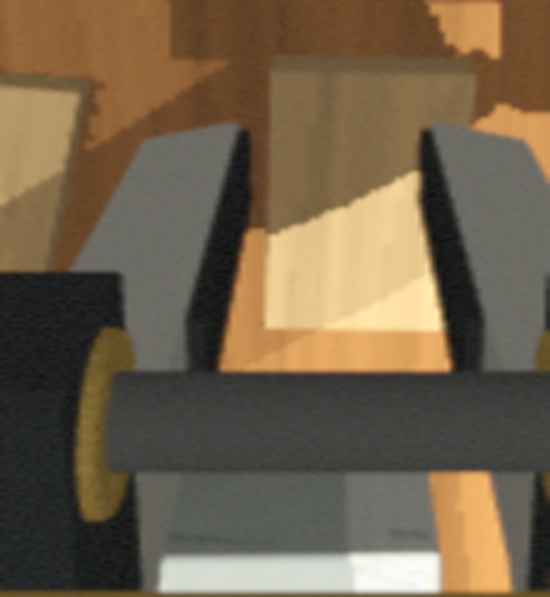

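```bash
python3 -m jog '[[[0.001,0,-0.03,0],[0.001,0,-0.03,0],[0.001,0,-0.03,0],[0.001,0,-0.03,0],[0.001,0,-0.03,0],[0.001,0,-0.025,0],[0.001,0,-0.015,0],[0,0,-0.005,0],[0,0,0,0],[0,0,0,0],[0,0,0,0]]]' 16
```

```text
time: 3.4
tcp_pos: [592.4, 257.1, 12.2]
orientation: [0.709, 0.705, 0.001, 0.0]
force: [0.4, -0.6, 0.2]
finger_gap: 15.0
```

```bash
python3 -m jog '[[[0,-0.006,0,0],[0,-0.006,0,0],[0,-0.006,0,0],[0,-0.004,0,0],[0,-0.004,0,0],[0,-0.004,0,0]]]';  python3 -m jog '[[[0,-0.005,0,0],[0,-0.005,0,0],[0,-0.005,0,0],[0,-0.005,0,0],[0,-0.005,0,0],[0,-0.004,0,0],[0,-0.003,0,0],[0,0,0,0]]]'; python3 - <<'E'
from h import *
c=snap('top','top1.png'); snap('scene','scene1.png')
a=cv2.imread('pics/top1.png')[150:235,190:330];b=cv2.imread('pics/scene1.png')[150:260,180:340]
a=cv2.resize(a,(560,340),interpolation=cv2.INTER_CUBIC);b=cv2.resize(b,(560,385),interpolation=cv2.INTER_CUBIC)
cv2.imwrite('pics/v1.png',cv2.resize(np.vstack([a,b]),None,fx=.82,fy=.82))
E
```

```text
time: 3.9
tcp_pos: [591.6, 226.4, 10.7]
orientation: [0.709, 0.705, 0.0, -0.0]
force: [-0.2, 0.5, 1.0]
finger_gap: 15.1
time: 4.57
tcp_pos: [591.5, 193.7, 10.4]
orientation: [0.71, 0.705, -0.0, 0.0]
force: [0.1, 0.2, 0.1]
finger_gap: 15.0
```

View pics/v1.png

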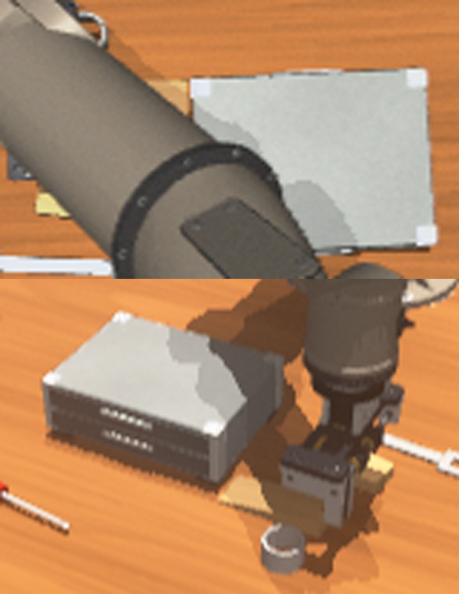

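The wedge sits between the fingers and the chest with its nose just short of the foot, and nothing else has moved. Next I'll push more slowly.

```bash
python3 -m jog '[[[0,-0.003,0,0],[0,-0.003,0,0],[0,-0.003,0,0],[0,-0.003,0,0],[0,-0.003,0,0]]]';  python3 -m jog '[[[0,-0.002,0,0],[0,-0.002,0,0],[0,-0.002,0,0],[0,-0.002,0,0]]]'
```

```text
time: 5.08
tcp_pos: [591.5, 179.4, 10.4]
orientation: [0.709, 0.705, -0.0, -0.0]
force: [-0.2, 1.6, 0.6]
finger_gap: 15.1
time: 5.42
tcp_pos: [591.5, 171.6, 10.5]
orientation: [0.709, 0.705, -0.0, -0.0]
force: [-0.9, 0.1, -0.3]
finger_gap: 15.2
```

```bash
python3 -m jog '[[[0,-0.002,0,0],[0,-0.001,0,0],[0,-0.001,0,0]]]';  python3 -m jog '[[[0,-0.001,0,0],[0,-0.001,0,0],[0,-0.001,0,0]]]'
```

```text
time: 5.67
tcp_pos: [591.5, 167.6, 10.4]
orientation: [0.709, 0.705, -0.0, -0.0]
force: [0.6, 0.5, -1.9]
finger_gap: 14.8
time: 5.92
tcp_pos: [591.4, 164.7, 10.4]
orientation: [0.709, 0.705, -0.0, -0.0]
force: [-0.1, 0.1, -1.1]
finger_gap: 15.2
```

```bash
python3 -m jog '[[[0,-0.001,0,0],[0,-0.001,0,0],[0,-0.001,0,0]]]' | egrep 'pos|force';  python3 -m jog '[[[0,-0.001,0,0],[0,-0.001,0,0],[0,-0.001,0,0]]]'| egrep 'pos|force'
```

```text
tcp_pos: [591.5, 161.6, 10.5]
force: [0.1, 1.1, -0.9]
tcp_pos: [591.5, 158.7, 10.5]
force: [0.0, 0.6, -0.6]
```

```bash
python3 -m jog '[[[0,-0.001,0,0],[0,-0.001,0,0]]]' | egrep 'pos|force';  python3 -m jog '[[[0,-0.001,0,0],[0,-0.001,0,0]]]'| egrep 'pos|force'
```

```text
tcp_pos: [591.4, 156.7, 10.5]
force: [-0.2, 1.3, -0.1]
tcp_pos: [591.5, 154.7, 10.5]
force: [-1.1, 1.0, -1.5]
```

```bash
for i in 1; do python3 -m jog '[[[0,-0.001,0,0],[0,-0.001,0,0]]]' | egrep 'pos|force'; done;  python3 -m jog '[[[0,-0.001,0,0]]]'| egrep 'pos|force'; python3 -m jog '[[[0,-0.001,0,0]]]'| egrep 'pos|force'
```

```text
tcp_pos: [591.5, 152.7, 10.5]
force: [0.7, 1.5, -0.3]
tcp_pos: [591.5, 151.7, 10.5]
force: [-0.4, 0.1, -0.3]
tcp_pos: [591.5, 150.6, 10.5]
force: [0.0, 0.3, -0.6]
```

```bash
python3 -m jog '[[[0,-0.001,0,0]]]'| egrep 'pos|force'; python3 -m jog '[[[0,-0.001,0,0]]]'| egrep 'pos|force'; python3 -m jog '[[[0,-0.001,0,0]]]'| egrep 'pos|force'
```

```text
tcp_pos: [591.4, 149.6, 10.5]
force: [0.2, -0.6, -1.2]
tcp_pos: [591.5, 148.7, 10.5]
force: [0.3, 0.3, 0.1]
tcp_pos: [591.5, 147.6, 10.5]
force: [0.2, 0.4, -0.6]
```

```bash
python3 -m jog '[[[0,-0.001,0,0]]]'| egrep 'pos|force'; python3 -m jog '[[[0,-0.001,0,0]]]'| egrep 'pos|force'
```

```text
tcp_pos: [591.5, 146.6, 10.5]
force: [-0.1, -0.4, 0.1]
tcp_pos: [591.5, 145.7, 10.5]
force: [0.3, 1.4, -1.0]
```

```bash
python3 - <<'E'
from h import *
snap('scene','scene2.png')
b=cv2.imread('pics/scene2.png')[155:260,190:340]
cv2.imwrite('pics/v2.png',cv2.resize(b,(750,525),interpolation=cv2.INTER_CUBIC))
E
```

```text
(no output)
```

View pics/v2.png

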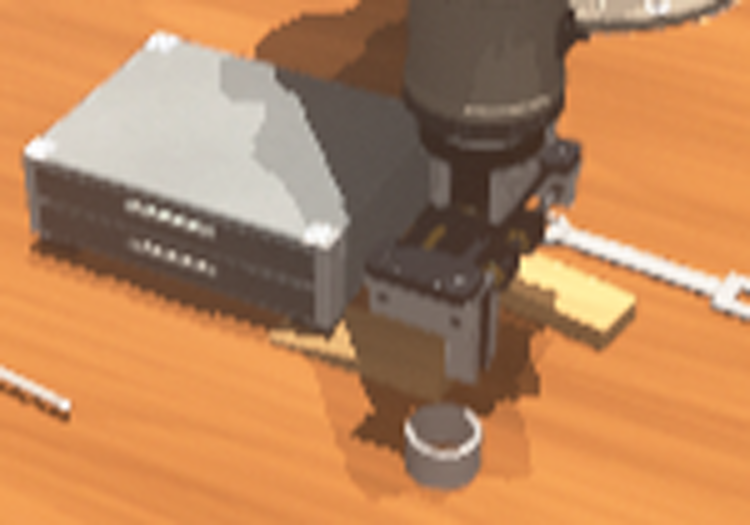

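The wedge nose now shows beneath the chest's far-left corner, at crop pixel (270,335). The chest hasn't visibly moved. The push force is still low, so I'll keep advancing.

```bash
python3 -c "
from h import *
import pickle
c=pickle.load(open('c0.pkl','rb'))['scene']
for u,v in[(243,222),(245,222),(258,223)]: print(onz(c,u,v,3).round(1))"
python3 -m jog '[[[0,-0.001,0,0]]]'| egrep 'pos|force'; python3 -m jog '[[[0,-0.001,0,0]]]'| egrep 'pos|force'; python3 -m jog '[[[0,-0.001,0,0]]]'| egrep 'pos|force'
```

```text
[614.9   5.7   3. ]
[611.7  11.7   3. ]
[595.6  53.3   3. ]
tcp_pos: [591.5, 144.8, 10.5]
force: [-0.6, 0.2, 1.0]
tcp_pos: [591.5, 143.8, 10.5]
force: [-0.4, 0.4, -0.2]
tcp_pos: [591.5, 142.7, 10.5]
force: [-0.6, 0.4, -0.1]
```

```bash
python3 -m jog '[[[0,-0.001,0,0]]]'| egrep 'pos|force'; python3 -m jog '[[[0,-0.001,0,0]]]'| egrep 'pos|force'; python3 -m jog '[[[0,-0.001,0,0]]]'| egrep 'pos|force'
```

```text
tcp_pos: [591.5, 141.9, 10.5]
force: [-0.1, 2.9, -1.1]
tcp_pos: [591.5, 141.2, 10.5]
force: [0.5, 5.4, -2.4]
tcp_pos: [591.5, 140.7, 10.6]
force: [1.4, 8.3, -1.4]
```

```bash
python3 -m jog '[[[0,-0.001,0,0]]]'| egrep 'pos|force'; python3 -m jog '[[[0,-0.001,0,0]]]'| egrep 'pos|force'
```

```text
tcp_pos: [591.5, 140.3, 10.6]
force: [-0.0, 10.1, -2.6]
tcp_pos: [591.5, 139.8, 10.7]
force: [0.4, 12.4, -2.0]
```

The two calls in that batch took the push to 12.4 N, past the 8 N I wanted. I'll back off and check whether the chest shifted.

```bash
python3 -m jog '[[[0,0.003,0,0],[0,0.006,0,0],[0,0.015,0,0],[0,0.02,0.01,0],[0,0.02,0.03,0],[0,0.02,0.04,0],[0,0.02,0.04,0],[0,0.04,0.04,0],[0.02,0.035,0,0],[0.02,0.03,0,0],[0.02,0.03,0,0],[0.02,0.02,0,0],[0,0,0,0]]]' 0; python3 - <<'E'
from h import *
import pickle
d=pickle.load(open('c0.pkl','rb'))
t=snap('top','top3.png'); s=snap('scene','scene3.png')
im=t['img']; m=((im.min(2)>215)).astype(np.uint8); n,l,st,ce=cv2.connectedComponentsWithStats(m)
for i in range(1,n):
    u,v=ce[i]
    if 240<u<330 and 160<v<240: print(st[i],ce[i].round(1),onz(t,u,v,90)[:2].round(1))
# scene sub-pixel shift of chest top patch (before vs after)
g=lambda c:cv2.cvtColor(c['img'],cv2.COLOR_RGB2GRAY).astype(np.float32)
for n,c,(x0,x1,y0,y1) in[('top',t,(270,326,165,232)),('scene',s,(190,285,155,225)),('scene-leftpatch',s,(190,235,160,215))]:
    A=g(d[n.split('-')[0]])[y0:y1,x0:x1];B=g(c)[y0:y1,x0:x1]
    print(n,cv2.phaseCorrelate(A,B,cv2.createHanningWindow(A.shape[::-1],cv2.CV_32F)))
f=cv2.resize(s['img'][155:250,180:340,::-1],(640,380),interpolation=cv2.INTER_CUBIC)
a=cv2.resize(t['img'][150:235,190:330,::-1],(360,218),interpolation=cv2.INTER_CUBIC)
cv2.imwrite('pics/v3.png',np.vstack([f,cv2.copyMakeBorder(a,0,0,0,280,0)]))
E
```

```text
time: 9.3
tcp_pos: [672.0, 389.2, 153.4]
orientation: [0.708, 0.706, 0.0, -0.001]
force: [0.4, 0.5, 0.7]
finger_gap: 0.3
[315 171   5   5   8] [317.8 172.2] [ 600.2 -184.7]
[248 174   6   6  31] [250.4 176.1] [593.6  41.1]
[317 219   6   6  22] [319.6 221.2] [ 436.6 -183.8]
[277 227   2   1   2] [277.5 227. ] [421.5 -43.6]
top ((0.2935721791953547, 0.08047591947531174), 0.8882524600735417)
scene ((0.09211558147503496, 0.24711172857425368), 0.7758669831134655)
scene-leftpatch ((0.6520476380279021, 0.14917324514433972), 0.8837257893880208)
```

View pics/v3.png

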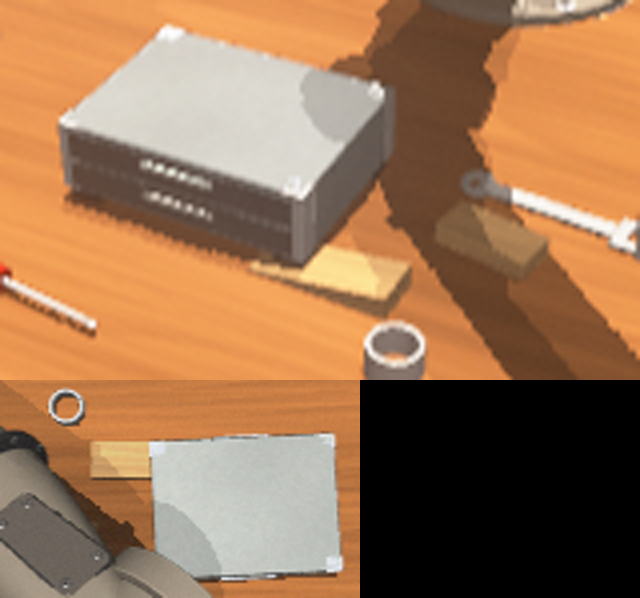

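The chest is in place: its corner patch measures (593.6, 41.1), against (593.4, 40.7) before the push. The wedge is under the foot and the bystanders haven't moved. Now I'll move over the press spot, about (587, 32).

```bash
python3 -m jog '[[[-0.0085,-0.036,0,0],[-0.0085,-0.036,0,0],[-0.0085,-0.036,0,0],[-0.0085,-0.036,0,0],[-0.0085,-0.036,0,0],[-0.0085,-0.036,0,0],[-0.0085,-0.036,0,0],[-0.0085,-0.036,0,0],[-0.0085,-0.036,0,0],[-0.0085,-0.033,0,0],[0,0,-0.02,0],[0,0,-0.02,0],[0,0,-0.01,0],[0,0,0,0],[0,0,0,0]]]'; python3 - <<'E'
from h import *
import pickle
s=snap('scene','scene4.png')
a=cv2.resize(s['img'][155:250,180:340,::-1],(640,380),interpolation=cv2.INTER_CUBIC)
cv2.imwrite('pics/v4.png',a)
E
```

```text
time: 10.65
tcp_pos: [586.1, 26.9, 104.7]
orientation: [0.709, 0.705, -0.0, -0.0]
force: [0.2, 0.1, -0.3]
finger_gap: 0.4
```

View pics/v4.png

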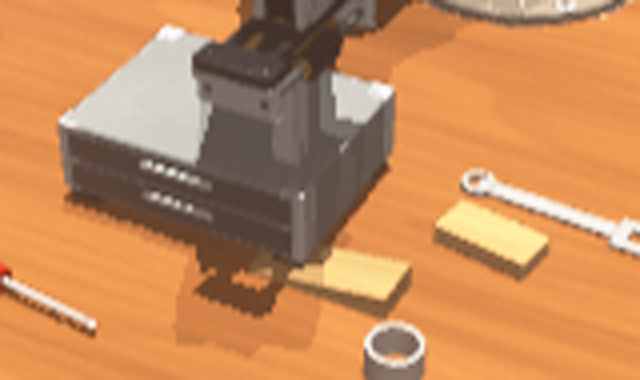

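The fingertips are above the chest top, just inside the far-left corner. I'll shift 5 mm in y and lower.

```bash
python3 -m jog '[[[0.001,0.005,-0.004,0],[0,0,-0.004,0],[0,0,-0.002,0],[0,0,0,0],[0,0,0,0]]]'| egrep 'pos|force'; for k in 1; do python3 -m jog '[[[0,0,-0.001,0],[0,0,-0.001,0],[0,0,0,0]]]'| egrep 'pos|force'; done
```

```text
tcp_pos: [587.4, 31.6, 94.4]
force: [0.3, -0.1, -0.4]
tcp_pos: [587.4, 31.4, 92.3]
force: [0.1, -0.1, 0.6]
```

```bash
python3 -m jog '[[[0,0,-0.001,0],[0,0,0,0]]]'| egrep 'pos|force'; python3 -m jog '[[[0,0,-0.001,0],[0,0,0,0]]]'| egrep 'pos|force'; python3 -m jog '[[[0,0,-0.001,0],[0,0,0,0]]]'| egrep 'pos|force'
```

```text
tcp_pos: [587.4, 31.4, 91.4]
force: [0.1, -0.3, 0.7]
tcp_pos: [587.5, 31.5, 90.4]
force: [-0.3, 0.7, 0.3]
tcp_pos: [587.6, 31.5, 90.2]
force: [-4.1, -0.8, 11.3]
```

```bash
for i in 1 2 3; do python3 -m jog '[[[0,0,0,0],[0,0,0,0]]]'| egrep 'time|pos|force'; done
```

```text
time: 12.03
tcp_pos: [587.6, 31.5, 90.1]
force: [-3.4, 0.6, 11.9]
time: 12.2
tcp_pos: [587.6, 31.5, 90.1]
force: [-5.0, -0.7, 11.7]
time: 12.37
tcp_pos: [587.7, 31.5, 90.2]
force: [-4.2, -1.1, 12.0]
```

Contact came at z≈90.3, and the top gives about 0.2 mm under 12 N, so the foot is supported. I'll trim toward 10 N and ease the sideways load.

```bash
python3 -m jog '[[[-0.001,0,0.0001,0],[0,0,0,0],[0,0,0,0]]]'| egrep 'time|pos|force'; python3 -m jog '[[[0,0,0,0],[0,0,0,0]]]'| egrep 'pos|force'
```

```text
time: 12.62
tcp_pos: [587.3, 31.5, 90.3]
force: [0.3, -0.5, 7.1]
tcp_pos: [587.3, 31.5, 90.3]
force: [1.0, -1.0, 8.1]
```

```bash
python3 -m jog '[[[0,0,-0.0002,0],[0,0,0,0],[0,0,0,0]]]'| egrep 'time|pos|force'; for i in 1 2 3; do python3 -m jog '[[[0,0,0,0],[0,0,0,0],[0,0,0,0]]]'| egrep 'pos|force'; done; python3 - <<'E'
from h import *
t=snap('top','top5.png'); s=snap('scene','scene5.png')
a=cv2.resize(s['img'][155:250,180:340,::-1],(640,380),interpolation=cv2.INTER_CUBIC)
cv2.imwrite('pics/v5.png',a)
E
```

```text
time: 13.03
tcp_pos: [587.3, 31.6, 90.2]
force: [0.0, -0.4, 8.7]
tcp_pos: [587.3, 31.5, 90.2]
force: [-0.1, -0.0, 9.8]
tcp_pos: [587.3, 31.5, 90.2]
force: [0.3, -0.3, 9.6]
tcp_pos: [587.3, 31.6, 90.2]
force: [-0.3, 0.6, 9.1]
```

View pics/v5.png

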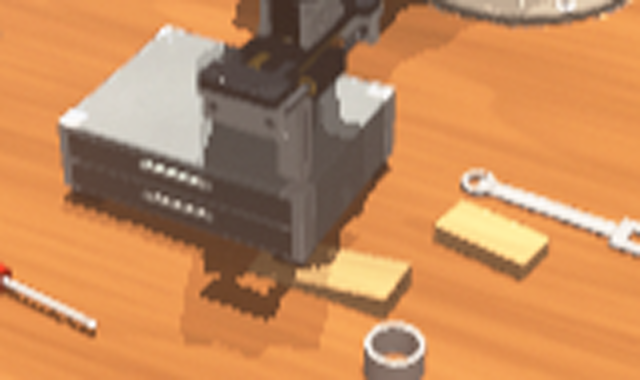

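The press holds at about 9.4 N and the chest stands as before, with the wedge under its foot. One last small trim, then I'll hand in.

```bash
python3 -m jog '[[[0,0,-0.0001,0],[0,0,0,0],[0,0,0,0]]]'| egrep 'time|pos|force'; for i in 1 2 3; do python3 -m jog '[[[0,0,0,0],[0,0,0,0],[0,0,0,0]]]'| egrep 'time|pos|force'; done; python3 -c "
from rig import env
env.sign_off(); print(env.state()['force'])"
```

```text
time: 14.13
tcp_pos: [587.4, 31.5, 90.2]
force: [-1.1, -1.2, 10.8]
time: 14.38
tcp_pos: [587.3, 31.5, 90.2]
force: [-0.7, -0.2, 10.7]
time: 14.63
tcp_pos: [587.3, 31.5, 90.2]
force: [-0.5, 0.2, 11.1]
time: 14.88
tcp_pos: [587.3, 31.5, 90.2]
force: [-0.6, -0.7, 11.0]
the job is handed in; nothing more can be done
the job is handed in; nothing more can be done
```

I pushed the wedge by its thick end, flat along the bench, under the short foot. I then pressed on the chest's top corner above that foot and handed the job in at about 14.9 s, still holding the press.

- **Press:** the final force was about 11 N, a little over the 10 N asked. The fingertips stayed at z = 90.2 mm, and from first contact the top gave about 0.2–0.3 mm, even at 12 N. The foot is supported and the chest did not tip.
- **Push overshoot:** the push should have stopped at about 8 N, but it briefly reached 12.4 N because I sent two steps too many before reading the force. The pictures afterwards show the chest within about 1 mm of where it was: its corner measured (593.6, 41.1) against (593.4, 40.7) before. A shift smaller than that can't be ruled out.
- **Sideways load:** the press began with about 4 N sideways, which I eased to under 1 N.
- **Bystanders:** the offcut, tube, wrench and screwdriver looked unmoved in the last close-up. I did not check the hammer, bottle and jar again, but the arm kept clear of them.
- **Camera disagreement:** the top and wrist cameras differed by 3–5 mm in x, so I aimed between them. The press point should be within about 3 mm of the spot.

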